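# Open the mould vise and stack the finished mould on its mate

### The arm

A 7-joint arm with a two-finger parallel gripper is mounted at the origin on a cart in front of the work surface, level with it; the furniture and walls round the work are solid. World frame = base frame: x ahead of the robot, y to its left, z up, the work surface at z = 0. Lengths are in mm, angles in degrees, forces in N, time in s.
With the tool pointing down it reaches from about 425 to 1025 mm from the base axis. Payload 3.6 kg.
Tool frame: the origin (TCP) lies at the very end of the fingers, on their centre line; the grasp point (between the pads) lies 19 mm behind it; z points along the fingers, y is the line along which they close (so a half turn about z gives the same grasp; the last joint's range is limited). The gripper opens to 85 mm and grips with 20 to 120 N. Pads are 22 mm wide; open, the fingers measure 114 mm over their backs; the gripper's body (76 mm by 85 mm) begins 54 mm behind the grasp point. The pads swing forward as they close: fully open they stand 13 mm farther back than shut.
Start: joints at [69.414, 33.873, 2.773, 92.16, -1.908, 54.013, -1.931], TCP at [190.445, -699.543, 231.302] pointing down, gripper open.
Joint ranges: [-153.93, 153.93], [-27.13, 128.08], [-72.61, 78.16], [10.71, 143.7], [-87.88, 267.88], [4.46, 118.87], [-176.78, 176.78]. Speed limits (degrees/s): [147.25, 147.25, 180, 180, 180, 180, 180].

### API

Orientations are given as [roll, pitch, yaw] about the fixed x, y, z axes, in that order (R = Rz(yaw) Ry(pitch) Rx(roll)).
In Python, from bench import manip gives the robot as it stands. Calls block until the motion is done:
- manip.movep(position, orientation): joint-space move of the TCP to a pose.
- manip.move_l(position, rot=None, velocity=150): straight line of the TCP; rot=None keeps the orientation; velocity is the mean speed in mm/s.
- manip.move_j(angles): joint-space move.
- manip.command_gripper(opening, grasp_force=None): finger opening in mm; grasp_force is the grip in N (None keeps the last); returns when the fingers have stopped.
- manip.sleep(seconds).
- manip.inverse_kinematics(position, orientation): joint angles nearest the present ones, or None.
- manip.read_camera(name): name is "scene" or "top" or "wrist"; returns a dict with "img" (384x512x3 uint8, red, green, blue), "vfov" (degrees; the focal length in pixels is half the picture's height over the tangent of half this angle, whatever the lens; pixels are square), "cx", "cy" (the principal point, pixels), "R" (3x3) and "t" (3): a world point X has camera coordinates R X + t. Camera axes: x right, y down, z forward; pixel columns grow to the right and rows downward; lengths in mm; the calibration is good to about 2 mm. A picture is of the moment at which its call begins. There is no depth.
A pose or a line that the arm cannot do raises manip.IKError and nothing moves.
- manip.finish_job(): hands the job in; it is judged then, once.
Trained networks look in a picture, given as the dict that the camera call returned (one of the last four; its "shot" number tells which), for a name from the list of things; names that differ only in an ending like _2 or _b are one class to them, and where a whole thing is asked for, a point or a joint stands for the part that bears it (a point fixed in the world has none). Each returns a list of dicts, best first, with "conf" (0 to 1); they miss things now and then, are a little off and sometimes report something else, mostly with a low value. They report only what shows in the picture. A call takes as long as a camera call.
- manip.masks_of(picture, target): "region" (384x512 bool, what is visible of it) and "bbox" ([left, top, width, height] in pixels, round what is visible of it).
Readings, each from a call of its own:
- manip.get_time(): time.
- manip.get_joint_pos(): joint angles.
- manip.get_dq(): joint speeds.
- manip.get_joint_efforts(): joint torques, N m.
- manip.get_tcp_pos(): TCP position.
- manip.get_tool_rot(): TCP orientation.
- manip.get_contact_force(): force on the tool from outside, world axes, zero at the start.
- manip.get_wrist_torque(): the same for the moment, N m.
- manip.get_grip_width(): finger opening in mm.
- manip.get_grip_force(): force on a finger pad.
Only numpy, scipy, OpenCV 4.12 (cv2) and the standard library are available. Lean on these libraries where they do the work, as an engineer would, in place of code of your own. Each camera call takes 0.05 s, during which the arm holds its last target. There are 200 camera calls.

### The job

A finished rubber mould is clamped in the small vise, its ends caught under the lips of both jaws. While it stays in its place, slide the jaw with the knob all the way open; then draw the mould out from under the fixed jaw's lip, lift it out and set it down gently, without dropping it, flat and squarely on top of the matching mould beside the vise, edges lined up long side to long side. Leave the jaw open, and leave the lower mould and everything else where it is.

Things in the scene. Friction and masses are not known exactly. Their poses are not given: they have to be found in the camera images.
- vise: small steel mould vise, bolted down, 190 long (x) x 70 wide (y). Origin on the counter under the nest's centre; x points from the moving jaw to the fixed jaw. Fixed jaw: face at x +39, back at x +67, 62 wide, 56.5 high; its lip reaches in to x +31, 47.5 to 56.5 above the counter. The moving jaw is its mirror image on the -x side, about as deep.
- vise_nest (a point): centre of the nest: top of the 44 wide bed, 22 above the counter; the mould lies on it, its top at 46, under the lips. Shut, both lips overhang the mould's ends by about 7, so it cannot be lifted; with the jaw open, slid about 20 along the vise's -x (toward the moving jaw) it is clear of both lips. Axes as the vise's.
- vise_jaw (a joint): travel of the moving jaw in m: 0 shut, 0.040 fully open (end stop); it moves along the vise's -x. Slides against about 5 N of friction and stays where it is left; starts between 0 and 0.003.
- jaw_knob (a point): middle of the upright round knob on top of the moving jaw: 22 diameter, 33 high, top 89.5 above the counter, foot on the jaw's top face 56.5 above the counter (this point is 73 above the counter). Moves with the jaw; at jaw 0 it lies at x -54 in the vise's frame. Axes as the vise's.
- clamped_mould: the finished mould in the vise: brown rubber block, 50 (its x) x 76 (its y) x 24 high, about 0.12 kg; origin at the centre of its underside. Its long side (y) lies along the vise's x, across its 50 width it overhangs the bed by 3 each side and can be gripped from above.
- lower_mould: the matching mould lying flat and loose on the counter beside the vise: the same brown block, 50 (x) x 76 (y) x 24 high, about 0.12 kg, origin at the centre of its underside, its top 24 above the counter.
- flat_pliers: bystander, sizes in mm: flat-nose pliers with blue handles, 39x128x9, lying near the counter's front edge; origin at the centre of its underside
- wood_clamp: bystander, sizes in mm: wooden ring clamp, 26x118x24, lying near the front edge; origin at the centre of its underside
- small_jar: bystander, sizes in mm: small white jar with black cap, 41 across, 48 high, at the back between vise and lower mould; origin at the centre of its underside
- dish: bystander, sizes in mm: small porcelain dish, 65 across, 17 high, at the right edge; origin at the centre of its underside
- steel_block: bystander, sizes in mm: steel bench block, 64x64x19, at the right edge; origin at the centre of its underside
- bottle: bystander, sizes in mm: slim spray bottle, 39 across, 131 high, at the back near the rolling mill; origin at the centre of its underside

How it is judged:
By the outcome, as a careful person would: the job done as asked, in the order asked, and still so for the second after the job is handed in, with the robot touching nothing.
It also fails if it takes over 45 s, if anything falls off the work surface, if the arm or the gripper's body presses on something with over 40 N, if the wrist force passes 120 N, or if a joint passes its speed limit or range.

## Working session

There is one attempt and no reset: what is moved stays moved. The work goes in short steps, each a Python script; the robot and the scene stay as the last script left them, time stands still between calls to the robot, and variables do not carry over. Pictures are saved under pics/ and viewed, at most 10 in all, crops included, and the job is handed in when it is done.

```bash
ls; mkdir -p pics
cat > h.py <<'E'
import numpy as np, cv2
from bench import manip as m
def K(p):
    f=p["img"].shape[0]/2/np.tan(np.radians(p["vfov"])/2); return f
def ray(p,u,v,z):
    f=K(p);R=np.array(p["R"]);t=np.array(p["t"])
    d=R.T@np.array([(u-p["cx"])/f,(v-p["cy"])/f,1]);c=-R.T@t
    return c+d*(z-c[2])/d[2]
def proj(p,X):
    f=K(p);X=np.atleast_2d(X)@np.array(p["R"]).T+np.array(p["t"])
    return np.c_[p["cx"]+f*X[:,0]/X[:,2],p["cy"]+f*X[:,1]/X[:,2]]
def save(p,n): cv2.imwrite("pics/"+n,cv2.cvtColor(p["img"],cv2.COLOR_RGB2BGR))
E
python3 - <<'E'
from h import *
for c in("top","scene"):
    p=m.read_camera(c);save(p,c+"0.png");print(c,p["vfov"],(-np.array(p["R"]).T@np.array(p["t"])).round(), p["cx"],p["cy"])
    for n in["vise","jaw_knob","clamped_mould","lower_mould"]:
        for d in m.masks_of(p,n)[:2]:
            r=d["region"].astype(np.uint8);ys,xs=np.nonzero(r)
            if len(xs)==0: continue
            rr=cv2.minAreaRect(np.c_[xs,ys].astype(np.float32))
            print(n,round(d["conf"],2),d["bbox"],len(xs),rr)
            if c=="top":
                z={"vise":56,"jaw_knob":89.5,"clamped_mould":46,"lower_mould":24}[n]
                print([ray(p,u,v,z)[:2].round(1).tolist() for u,v in cv2.boxPoints(rr)], ray(p,xs.mean(),ys.mean(),z).round(1))
print(m.get_time())
E
```

```text
pics
top 46.178310045265974 [ 422. -360. 1016.] 250.8224344655514 194.94157424999057
vise 0.8 [176.8, 138.1, 46.9, 86.4] 1965 ((201.01925659179688, 179.7357940673828), (85.15656280517578, 31.91229820251465), 80.13418579101562)
[[624.7, -197.9], [637.7, -265.6], [456.6, -300.8], [444.0, -234.1]] [ 530.6 -252.    56. ]
jaw_knob 0.82 [185.7, 181.5, 35.6, 23.4] 542 ((201.7692413330078, 191.84613037109375), (18.827150344848633, 29.809654235839844), 78.69007110595703)
[[523.3, -221.3], [536.3, -281.6], [498.1, -290.0], [485.1, -230.0]] [ 510.5 -255.5   89.5]
clamped_mould 0.86 [186.8, 153.9, 25.3, 30.8] 669 ((199.0135040283203, 168.08106994628906), (28.76982307434082, 23.67345428466797), 80.53767395019531)
[[593.1, -212.4], [602.4, -263.0], [540.3, -274.7], [531.1, -224.3]] [ 566.7 -243.6   46. ]
lower_mould 0.64 [327.3, 169.7, 28.4, 27.4] 654 ((340.0, 184.0), (28.0, 28.0), 90.0)
[[569.6, -523.2], [570.4, -585.4], [508.0, -585.0], [507.1, -523.2]] [ 538.7 -555.1   24. ]
lower_mould 0.57 [252.6, 152.5, 31.0, 36.8] 798 ((266.5512390136719, 171.26097106933594), (23.53710174560547, 35.20089340
[... 227 characters left out ...]
26.7, 32.0] 466 ((290.1000061035156, 164.8000030517578), (16.099689483642578, 30.857738494873047), 26.56505012512207)
vise 0.59 [262.3, 150.8, 79.6, 54.3] 1675 ((303.3411560058594, 172.0448455810547), (75.9413070678711, 33.873931884765625), 22.109447479248047)
jaw_knob 0.62 [280.1, 151.5, 23.9, 29.1] 466 ((290.3000183105469, 164.90000915527344), (16.54690170288086, 30.857738494873047), 26.56505012512207)
clamped_mould 0.63 [294.4, 164.4, 31.4, 21.5] 579 ((310.2796325683594, 173.32101440429688), (29.154556274414062, 22.137882232666016), 22.38013458251953)
lower_mould 0.59 [258.4, 205.6, 31.5, 38.1] 713 ((275.0000305175781, 223.00003051757812), (32.52690887451172, 22.62741470336914), 45.0)
0.5
```

Run:
```python
import cv2
a=cv2.imread("pics/top0.png");b=cv2.imread("pics/scene0.png")
c=cv2.resize(a[110:260,150:370],None,fx=3.6,fy=3.6,interpolation=cv2.INTER_CUBIC)
cv2.imwrite("pics/top0c.png",c)
```

```text
(no output)
```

View pics/top0c.png

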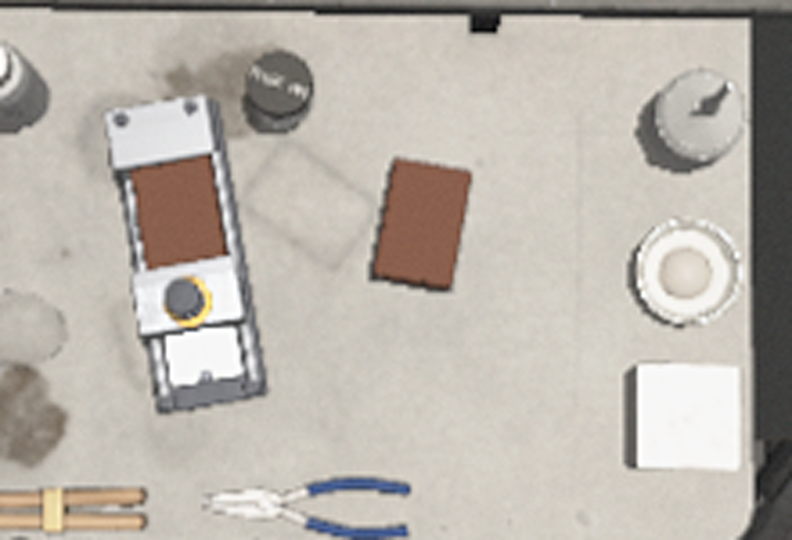

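View pics/scene0.png

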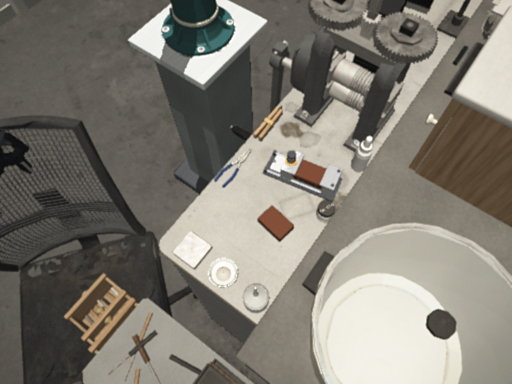

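The top view shows the vise at left, yawed about +10°, with its knob jaw toward the robot at about (188,300) in the crop. The lower mould is at about (422,225), yawed about -11°. The jar is at (278,90). The scene view agrees. Next I'll refine with the wrist camera.

Run:
```python
from h import *
print(m.get_tool_rot(),m.get_contact_force())
for n,x,y,yaw in(("b",545,-385,-11),("a",520,-252,10.5)):
    sols=[]
    for k in(0,180,-180):
        q=m.inverse_kinematics([x,y,300],[180,0,yaw+k])
        if q is not None: sols.append((np.abs(np.array(q)-m.get_joint_pos()).max(),yaw+k,q[-1]))
    print(sols)
    m.movep([x,y,300],[180,0,min(sols)[1]])
    p=m.read_camera("wrist");save(p,"w"+n+".png")
    np.savez("w"+n,img=p["img"],vfov=p["vfov"],cx=p["cx"],cy=p["cy"],R=p["R"],t=p["t"])
    print((-np.array(p["R"]).T@np.array(p["t"])).round(),p["vfov"])
    for t in["vise","jaw_knob","clamped_mould","lower_mould"]:
        for d in m.masks_of(p,t)[:2]:
            ys,xs=np.nonzero(d["region"]);rr=cv2.minAreaRect(np.c_[xs,ys].astype(np.float32))
            z={"vise":56,"jaw_knob":89.5,"clamped_mould":46,"lower_mould":24}[t]
            P=np.array([ray(p,u,v,z)[:2] for u,v in cv2.boxPoints(rr)])
            e=np.diff(P,axis=0)
            print(t,round(d["conf"],2),d["bbox"],P.mean(0).round(1),np.hypot(*e.T).round(1),np.degrees(np.arctan2(e[:,1],e[:,0])).round(1))
print(m.get_time())
```

```text
[-1.79994890e+02  5.60414036e-04  1.52269657e+01] [ 0.05981757  0.72395677 -0.63342504]
[(np.float64(64.21567225919902), -11, np.float64(-66.1495692860587)), (np.float64(93.14075623096535), 169, np.float64(91.20685920410567)), (np.float64(93.14075623096537), -191, np.float64(91.20685920410568))]
[ 617. -401.  443.] 61.6866720470235
vise 0.73 [86.8, 94.6, 118.2, 144.8] [ 549.  -252.7] [ 81.9 171.6  92.9] [ -77.2 -168.9  105.9]
vise 0.54 [355.8, 105.4, 50.2, 52.5] [ 545.7 -543.3] [57.9 57.7 59.2] [ -33.6 -125.6  148.8]
jaw_knob 0.62 [127.5, 176.0, 60.4, 46.2] [ 524.6 -269.6] [67.6 37.7 69.6] [ -78.8 -172.8  101.9]
jaw_knob 0.21 [233.3, 104.5, 40.7, 58.4] [ 574.3 -392.9] [40.4 62.8 42.5] [-101.1  169.9   78.9]
clamped_mould 0.71 [112.1, 123.5, 60.1, 67.0] [ 565.9 -247.6] [56.  69.6 58.8] [ -75.3 -168.   106. ]
lower_mould 0.81 [234.9, 103.6, 39.2, 56.7] [ 566.3 -391.4] [47.8 74.4 50.4] [-101.1  169.9   78.9]
[(np.float64(11.057414164956796), 10.5, np.float64(-57.77043445006854)), (np.float64(158.504170998895), 190.5, np.float64(92.35984865657238)), (np.float64(158.504170998895), -169.5, np.float64(92.3598486565724))]
[ 594. -238.  443.] 61.6866720470235
vise 0.81 [227.0, 55.6, 51.4, 148.2] [ 549.3 -244.5] [ 61.3 170.6  69.9] [ -79.4 -168.1  100.6]
jaw_knob 0.61 [229.6, 142.5, 48.7, 35.9] [ 522.1 -249.7] [54.  37.5 55.6] [ -79.4 -168.2  100.6]
clamped_mould 0.82 [235.8, 88.8, 40.6, 57.9] [ 565.7 -243.9] [48.3 63.7 50.7] [ -79.4 -168.3  100.6]
lower_mould 0.77 [334.5, 102.8, 62.4, 64.4] [ 566.5 -388.8] [75.8 54.7 77.2] [ -10.6 -102.6  171.5]
3.35
```

Run:
```python
import cv2
a=cv2.imread("pics/wa.png")
cv2.imwrite("pics/wac.png",cv2.resize(a[40:220,190:410],None,fx=3.3,fy=3.3,interpolation=cv2.INTER_CUBIC))
```

```text
(no output)
```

View pics/wac.png

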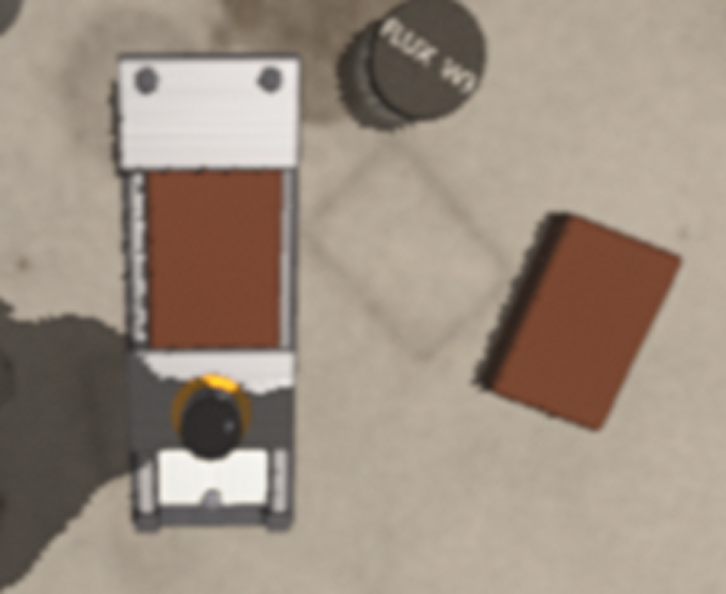

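The wrist crop shows the vise upright with its fixed jaw at top (lip edge at row 170), the clamped mould at (215,258) and the knob top at about (212,425). The lower mould is at (588,322). I'll fit the blocks by colour and the points by rays.

Run:
```python
from h import *
for n in"ab":
    p=dict(np.load(f"w{n}.npz"))
    i=cv2.resize(p["img"],None,fx=4,fy=4,interpolation=cv2.INTER_CUBIC)
    h=cv2.cvtColor(i,cv2.COLOR_RGB2HSV)
    mk=cv2.inRange(h,(0,110,70),(14,255,255)) # brown
    cs=sorted(cv2.findContours(mk,0,1)[0],key=cv2.contourArea)[-2:]
    for c in cs:
        uv=(c[:,0]+.5)/4-.5
        for z in(46,24):
            P=np.array([ray(p,u,v,z)[:2] for u,v in uv],np.float32)
            r=cv2.minAreaRect(P);print(n,z,np.round(r[0],1),np.round(r[1],1),round(r[2],1))
p=dict(np.load("wa.npz"));f=lambda u,v,z:ray(p,190+u/3.3-.35,40+v/3.3-.35,z).round(1)
print("lip",f(119,170,56.5),f(299,170,56.5),"back",f(119,57,56.5),f(299,57,56.5),"knob",f(212,425,89.5),"mjaw lip",f(130,351,56.5),f(297,351,56.5))
```

```text
a 46 [ 567.6 -382.4] [45.8 69. ] 80.3
a 24 [ 566.2 -390.4] [48.4 72.8] 80.3
a 46 [ 565.4 -242.5] [62.5 47.8] 10.6
a 24 [ 563.8 -242.8] [66.  50.5] 10.6
b 46 [ 565.8 -244.1] [62.8 48.4] 10.5
b 24 [ 562.9 -235.4] [66.3 51.1] 10.5
b 46 [ 568.9 -391.8] [45.7 69.7] 80.1
b 24 [ 566.2 -391.3] [48.2 73.6] 80.1
lip [ 590.5 -204.4   56.5] [ 602.  -266.    56.5] back [ 626.5 -198.7   56.5] [ 637.6 -258.5   56.5] knob [ 514.6 -251.5   89.5] mjaw lip [ 528.9 -218.3   56.5] [ 540.1 -278.3   56.5]
```

```bash
cat >> h.py <<'E'
Y=10.5; ax=np.array([np.cos(np.radians(Y)),np.sin(np.radians(Y)),0]); ay=np.array([-ax[1],ax[0],0])
V=np.array([565.6,-241.6,0])
E
python3 - <<'E'
from h import *
k=V-54.5*ax; k[2]=62
m.command_gripper(50,30)
m.movep(k+[0,0,70],[180,0,Y]); m.move_l(k+[0,0,0],velocity=120)
f0=np.array(m.get_contact_force());print("f0",f0)
m.command_gripper(0,30);print("w",m.get_grip_width(),m.get_grip_force(),m.get_tcp_pos(),np.array(m.get_contact_force())-f0)
for s in (15,30,36,38,39,40,41,42,43,44):
    m.move_l(k-s*ax,velocity=60)
    f=np.array(m.get_contact_force())-f0;print(s,(f@ax).round(1),(f@ay).round(1),f[2].round(1),((np.array(m.get_tcp_pos())-V)@ax).round(1))
    if f@ax>18:break
m.sleep(.1)
p=m.read_camera("wrist");save(p,"w2.png");p=m.read_camera("top");save(p,"t2.png");print(m.get_time())
E
```

```text
f0 [-0.35916227 -0.83580599 -0.24615497]
w 20.958282607698703 29.32630956172943 [ 512.53591557 -251.16270092   63.01949623] [-0.04714474  2.94967606  5.6056354 ]
15 3.6 2.7 8.4 -67.6
30 1.5 2.7 7.7 -83.0
36 3.1 3.2 6.6 -88.5
38 4.0 3.4 6.6 -89.8
39 5.2 2.4 5.8 -90.4
40 4.6 2.8 6.2 -91.3
41 5.3 2.6 6.4 -92.3
42 6.3 3.4 5.5 -92.8
43 6.7 4.2 4.9 -92.8
44 9.7 3.8 2.7 -92.8
8.5917
```

Run:
```python
from h import *
k=V-54.5*ax; k[2]=62
for s in (46,48,51,54):
    m.move_l(k-s*ax,velocity=60)
    f=np.array(m.get_contact_force());print(s,(f@ax).round(1),(f@ay).round(1),f[2].round(1),((np.array(m.get_tcp_pos())-V)@ax).round(1))
    if f@ax>16:break
c=np.array(m.get_tcp_pos());
m.command_gripper(50);print(m.get_contact_force(),m.get_tcp_pos())
m.move_l([c[0],c[1],140])
q=V+[0,0,250]-40*ax
m.movep(q,[180,0,Y])
p=m.read_camera("wrist");save(p,"w3.png");np.savez("w3",img=p["img"],vfov=p["vfov"],cx=p["cx"],cy=p["cy"],R=p["R"],t=p["t"])
cv2.imwrite("pics/w3c.png",cv2.resize(cv2.cvtColor(p["img"],4)[20:240,160:420],None,fx=2.7,fy=2.7,interpolation=cv2.INTER_CUBIC))
for t in["jaw_knob","clamped_mould"]:
    d=m.masks_of(p,t)
    if d:print(t,d[0]["conf"],d[0]["bbox"])
print(m.get_time())
```

```text
46 11.6 3.2 -0.7 -92.8
48 14.5 3.8 -3.5 -92.8
51 17.6 3.3 -6.6 -93.1
[ 0.10616426 -0.46832133 -0.19179304] [ 460.34217008 -261.40341402   61.77606024]
jaw_knob 0.65 [226.6, 190.1, 56.6, 45.6]
clamped_mould 0.9 [232.4, 95.7, 46.3, 65.7]
11.1167
```

View pics/w3c.png

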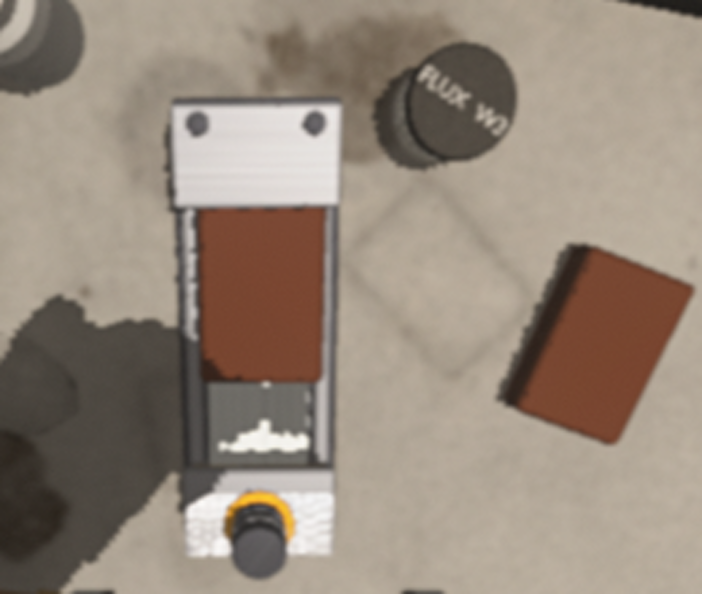

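The jaw is at its stop with the knob at (258,550). The mould is still in place, from the fixed lip at row 207 down to row 380. Next I'll measure the mould's pose and check the gap to the lip.

```bash
cat >> h.py <<'E'
def browns(p,zs,n=2):
    i=cv2.resize(p["img"],None,fx=4,fy=4,interpolation=cv2.INTER_CUBIC)
    mk=cv2.inRange(cv2.cvtColor(i,cv2.COLOR_RGB2HSV),(0,110,50),(14,255,255))
    for c in sorted(cv2.findContours(mk,0,1)[0],key=cv2.contourArea)[-n:]:
        uv=(c[:,0]+.5)/4-.5
        for z in zs:
            r=cv2.minAreaRect(np.array([ray(p,u,v,z)[:2] for u,v in uv],np.float32))
            d=np.array([*r[0],0])-V
            print(z,np.round(r[0],1),np.round(r[1],1),round(r[2],1),"vise xy",(d@ax).round(1),(d@ay).round(1))
E
python3 - <<'E'
from h import *
p=dict(np.load("w3.npz"));browns(p,(46,24))
f=lambda u,v,z:ray(p,160+u/2.7-.35,20+v/2.7-.35,z)
for n,u,v,z in(("lip",255,207,56.5),("jawL",172,207,56.5),("jawR",341,207,56.5),("mL",197,300,46),("mR",324,300,46),("mend",262,381,46),("knob",259,551,89.5),("mlip",258,468,56.5)):
    d=f(u,v,z)-V;print(n,(d@ax).round(1),(d@ay).round(1))
E
```

```text
46 [ 568.4 -380.4] [47.1 68.4] 80.4 vise xy -22.5 -137.0
24 [ 566.5 -389.6] [50.1 72.7] 80.4 vise xy -26.1 -145.7
46 [ 563.3 -242.9] [67.1 48. ] 10.5 vise xy -2.5 -0.8
24 [ 561.  -243.4] [71.4 51.1] 10.5 vise xy -4.9 -0.9
lip 31.7 1.3
jawL 31.7 32.1
jawR 31.7 -30.6
mL -3.5 24.2
mR -3.5 -25.8
mend -35.9 -1.5
knob -92.0 -0.3
mlip -69.6 0.1
```

Run:
```python
from h import *
g=V-0.8*ay-2*ax; g[2]=27
m.command_gripper(80,35)
m.movep(g+[0,0,60],[180,0,Y]); m.move_l(g,velocity=100)
m.sleep(.1);f0=np.array(m.get_contact_force());print("f0",f0,m.get_tcp_pos())
m.command_gripper(0,35);m.sleep(.1)
print("w",m.get_grip_width(),m.get_grip_force(),m.get_tcp_pos(),np.array(m.get_contact_force())-f0)
for s in(5,24):
    m.move_l(g-s*ax,velocity=50);f=np.array(m.get_contact_force())-f0;print(s,f@ax,f@ay,f[2],m.get_tcp_pos(),m.get_grip_width())
p=m.read_camera("top");save(p,"t4.png")
cv2.imwrite("pics/t4c.png",cv2.resize(cv2.cvtColor(p["img"],4)[110:260,150:370],None,fx=3.6,fy=3.6,interpolation=cv2.INTER_CUBIC))
print(m.get_time())
```

```text
f0 [-0.51350645 -0.03556533 -0.3219922 ] [ 564.38637175 -243.03124295   27.72061467]
w 48.82907166584023 37.90083646774292 [ 564.19089889 -242.95085418   27.62423915] [-0.35001163  0.82392349  5.78087686]
5 2.0304429927228775 0.37590404107274855 6.07080630568842 [ 559.78891087 -243.89718779   27.60647101] 49.18511454161014
24 1.915580233983612 -0.01790622005718212 7.266303035298032 [ 539.9220479  -247.79693291   27.62611514] 48.966456449942925
14.4
```

View pics/t4c.png

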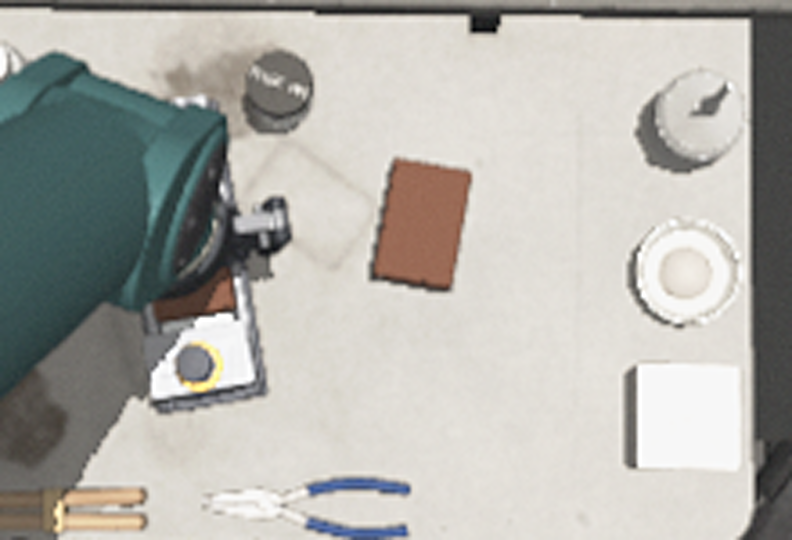

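The mould has followed the gripper toward the open jaw, at about (200,300) in the crop, and the jaw has stayed open. Lift it and measure the held mould.

Run:
```python
from h import *
c=np.array(m.get_tcp_pos())
m.move_l([c[0],c[1],60],velocity=60); print(m.get_contact_force(),m.get_grip_width())
m.move_l([c[0],c[1],140],velocity=120)
L=np.array([566.2,-391.0])
m.movep([L[0],L[1],140],[180,0,-9.9])
m.sleep(.2)
print(m.get_tcp_pos(),m.get_tool_rot(),m.get_grip_width())
for n in("wrist","top","scene"):
    p=m.read_camera(n);np.savez(n[0]+"5",img=p["img"],vfov=p["vfov"],cx=p["cx"],cy=p["cy"],R=p["R"],t=p["t"])
    save(p,n[0]+"5.png")
    if n=="wrist":browns(p,(159,),1)
print(m.get_time())
a=cv2.imread("pics/w5.png");b=cv2.imread("pics/s5.png")
cv2.imwrite("pics/ws5.png",np.hstack([cv2.resize(a,(440,330)),cv2.resize(b[130:265,210:356],(356,330))]))
```

```text
[ 0.14733018  0.85352524 -2.11745757] 49.69488085549491
[ 566.49844692 -388.72749315  139.47504494] [-1.79896384e+02  5.76886796e-02 -9.75279820e+00] 49.08956716928842
159 [ 571.5 -389.8] [48.4 75.3] 80.5 vise xy -21.2 -146.8
16.9
```

View pics/ws5.png

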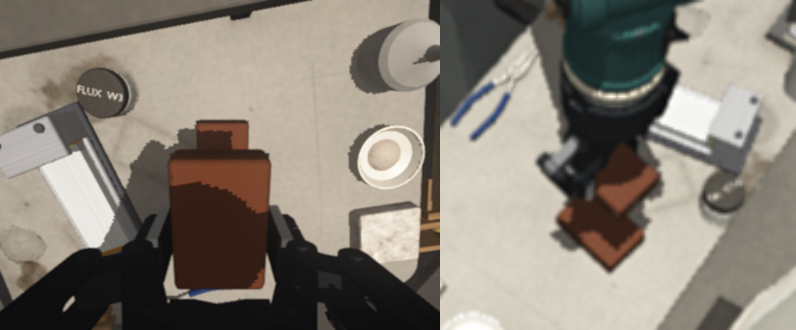

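The left half (wrist) shows the held mould at (220,215), level and square in the fingers, with the lower mould peeking out ahead at (222,135). The right half (scene) shows it above the lower mould. Zooming in to fix the held block's edges.

Run:
```python
from h import *
print(m.get_tcp_pos(),m.get_joint_pos())
a=cv2.imread("pics/w5.png")[130:345,180:335]
a=cv2.convertScaleAbs(a,alpha=1.6)
cv2.imwrite("pics/w5c.png",cv2.resize(a,None,fx=2.75,fy=2.75,interpolation=cv2.INTER_CUBIC))
```

```text
[ 566.51598783 -389.75285172  140.01931664] [ 27.08925414  37.05284257   5.54840436 101.13036426  -5.0360479
  42.07511406 -64.53907028]
```

View pics/w5c.png

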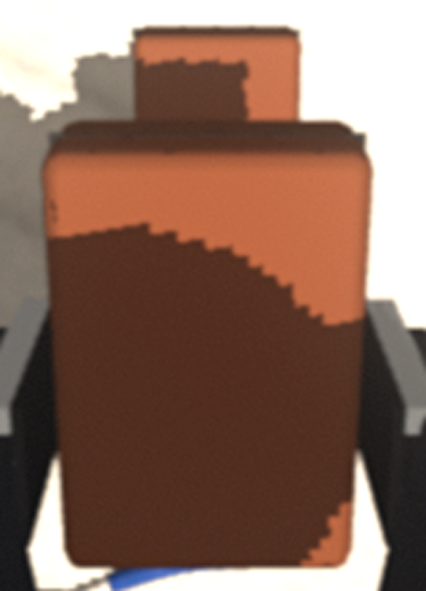

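The crop shows the held top face with corners at (45,153), (370,153), (65,566) and (353,566). The lower mould's far top edge is at row 37, columns 135–298.

Run:
```python
from h import *
p=dict(np.load("w5.npz"));f=lambda u,v,z:ray(p,180+u/2.75-.35,130+v/2.75-.35,z)[:2]
a=np.radians(-9.8);e=np.array([np.cos(a),np.sin(a)]);n=np.array([-e[1],e[0]])
T=np.array([566.5,-390.0])
for z in(155,158):
    C=np.array([f(45,153,z),f(370,153,z),f(65,566,z),f(353,566,z)])-T
    print(z,np.c_[C@e,C@n].round(1).tolist(), (C.mean(0)@e).round(1),(C.mean(0)@n).round(1))
C=np.array([f(135,37,24),f(298,37,24)])-T;print("lower far edge",np.c_[C@e,C@n].round(1).tolist(),"angle",np.degrees(np.arctan2(*(C[0]-C[1])))) 
print([m.get_tcp_pos().round(2).tolist() if hasattr(m.get_tcp_pos(),'round') else m.get_tcp_pos() for _ in range(4)])
```

```text
155 [[38.7, 25.5], [38.8, -23.2], [-36.3, 25.9], [-36.2, -24.4]] 1.2 1.0
158 [[39.5, 24.9], [39.6, -22.6], [-33.7, 25.4], [-33.6, -23.8]] 3.0 1.0
lower far edge [[36.8, 22.5], [36.8, -25.1]] angle 9.73286498329126
[[566.52, -389.75, 140.02], [566.52, -389.75, 140.02], [566.52, -389.75, 140.02], [566.52, -389.75, 140.02]]
```

Run:
```python
from h import *
t=np.array([563.9,-390.8,45.]);c=t.copy()
m.movep(t+[0,0,30],[180,0,-9.8]);m.move_l(t,velocity=60)
for _ in range(2):
    m.sleep(.4);e=t-m.get_tcp_pos();print(e.round(2),m.get_tool_rot());c=c+e
    if np.abs(e).max()>.4:m.move_l(c,velocity=20)
m.sleep(.2);print(m.get_tcp_pos(),m.get_contact_force(),c)
p=m.read_camera("wrist");np.savez("w6",img=p["img"],vfov=p["vfov"],cx=p["cx"],cy=p["cy"],R=p["R"],t=p["t"])
s=m.read_camera("scene")["img"];a=p["img"]
cv2.imwrite("pics/w6c.png",np.hstack([cv2.resize(cv2.convertScaleAbs(cv2.cvtColor(x,4),alpha=g),(h,590),interpolation=cv2.INTER_CUBIC) for x,h,g in((a[130:345,180:335],426,1.5),(s[195:255,245:283],374,1.2))]))
print(m.get_time())
```

```text
[-0.1   0.04 -0.22] [ 1.79994200e+02 -1.86720759e-02 -9.79776221e+00]
[ 0.05 -0.03  0.04] [-1.79996695e+02  7.03840708e-03 -9.80042622e+00]
[ 563.90709179 -390.79693527   44.9848226 ] [ 0.2223461   0.41252749 -2.08078958] [ 563.84156887 -390.7870559    44.81372608]
19.0167
```

View pics/w6c.png

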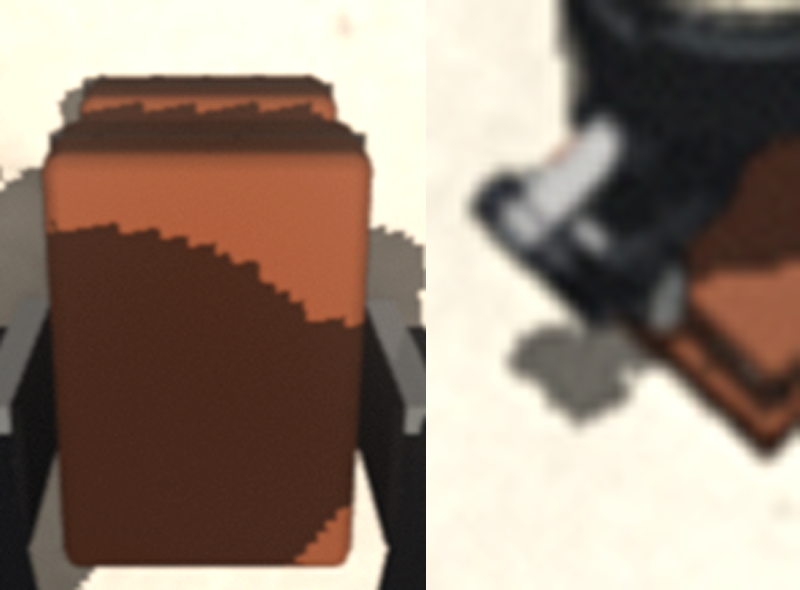

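Run:
```python
from h import *
p=dict(np.load("w6.npz"));f=lambda u,v,z:ray(p,180+u/2.75-.35,130+v/2.75-.35,z)[:2]
a=np.radians(-9.8);e=np.array([np.cos(a),np.sin(a)]);n=np.array([-e[1],e[0]]);T=np.array([563.9,-390.8])
for nm,z,us in(("held",60.5,((45,153),(370,153),(65,566),(353,566))),("held",63.4,((45,153),(370,153),(65,566),(353,566))),("heldbottom",38.5,((50,130),(365,130))),("lower",24,((81,96),(335,96)))):
    C=np.array([f(u,v,z) for u,v in us])-T;print(nm,z,np.c_[C@e,C@n].round(1).tolist())
```

```text
held 60.5 [[38.9, 24.2], [38.9, -24.5], [-36.0, 24.7], [-36.0, -25.6]]
held 63.4 [[39.7, 23.7], [39.7, -23.9], [-33.5, 24.2], [-33.5, -25.0]]
heldbottom 38.5 [[36.9, 27.3], [36.9, -27.6]]
lower 24 [[39.8, 23.8], [39.8, -24.3]]
```

Run:
```python
from h import *
a=np.radians(-9.8);c=np.array([563.84,-390.79,35])+.5*np.array([np.cos(a),np.sin(a),0])
m.move_l(c,velocity=40);m.sleep(.2);f0=np.array(m.get_contact_force());print(f0)
while c[2]>27.5:
    c[2]-=.5;m.move_l(c,velocity=10);m.sleep(.04)
    f=np.array(m.get_contact_force())-f0
    if f[2]>2.5:break
m.sleep(.15);f=np.array(m.get_contact_force())-f0
print(c,f,m.get_tcp_pos(),m.get_grip_width(),m.get_time())
```

```text
[-0.48660097  0.24190391 -0.84369273]
[ 564.33270395 -390.87510475   29.        ] [-1.43598251  1.77725251  5.32748945] [ 564.39963384 -390.9349914    29.67044437] 48.72788007694418 23.2667
```

Run:
```python
from h import *
for w in(54,62,72):m.command_gripper(w)
c=np.array(m.get_tcp_pos());m.sleep(.1);print(m.get_contact_force())
m.move_l([c[0],c[1],110],velocity=70)
m.movep([545,-385,300],[180,0,-9.8]);m.sleep(.2)
p=m.read_camera("wrist");np.savez("w7",img=p["img"],vfov=p["vfov"],cx=p["cx"],cy=p["cy"],R=p["R"],t=p["t"])
browns(p,(48,),1)
s=m.read_camera("scene")["img"]
cv2.imwrite("pics/w7c.png",np.hstack([cv2.resize(cv2.cvtColor(x,4),(h,480),interpolation=cv2.INTER_CUBIC) for x,h in((p["img"][60:220,100:260+40],480),(s[140:260,240:350],320))])[:, :800])
print(m.get_time())
```

```text
[-0.40529773 -0.02566294  0.36551165]
48 [ 566.7 -391.1] [48.4 73.5] 80.2 vise xy -26.2 -147.2
26.5
```

View pics/w7c.png

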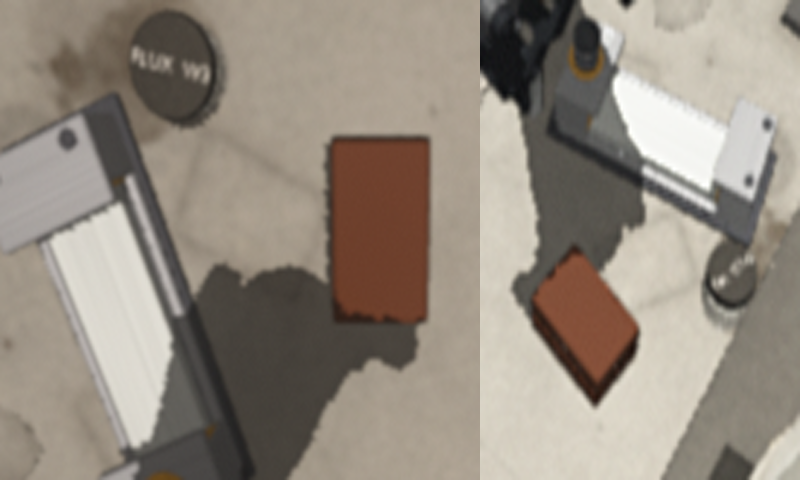

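The wrist view (left) shows the stacked block at (380,230), square and matching the lower mould's measured pose within about 0.5 mm. The scene view (right) shows the stack flush at (585,325), with the jaw still open at (585,60).

```bash
python3 -c "
from bench import manip as m
print(m.finish_job())"
```

```text
the job is handed in; nothing more can be done
None
```

The job is handed in at about 26.5 s: the jaw is fully open, and the mould was drawn out, lifted and set gently on the lower mould, lined up to about 0.5 mm in the last wrist picture.

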